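# Find the tungsten bead tin on the fly-tying desk

## Task

One of the three identical bead tins in the wooden stand holds the tungsten beads and is clearly the heaviest: heft them one at a time, first the tin in the recess marked with red dots, then green, then blue, lifting each clear of the stand for a moment and setting it back in its recess before you take the next. Then hold the heaviest up, upright and still, about 20 cm above the green tying mat, and finish while still holding it there for me, with the other two seated in their recesses. Keep the tins upright and leave the thread spool, cement jar and hook box where they are.

Things in the scene. Friction and masses are not known exactly. Their poses are not given: they have to be found in the camera images.
- tin_1: one of three identical closed aluminium tins (round, 56 mm diameter, 60 mm high, dark band round the lid), filled differently inside so that each weighs something between 0.1 and 0.8 kg; the heaviest is at least 0.2 kg heavier than the next, and where it stands varies. Origin: centre of its underside; z up its axis. Sits in a recess, underside 14 mm above the desk, top at 74 mm
- tin_2: one of three identical closed aluminium tins (round, 56 mm diameter, 60 mm high, dark band round the lid), filled differently inside so that each weighs something between 0.1 and 0.8 kg; the heaviest is at least 0.2 kg heavier than the next, and where it stands varies. Origin: centre of its underside; z up its axis. Sits in a recess, underside 14 mm above the desk, top at 74 mm
- tin_3: one of three identical closed aluminium tins (round, 56 mm diameter, 60 mm high, dark band round the lid), filled differently inside so that each weighs something between 0.1 and 0.8 kg; the heaviest is at least 0.2 kg heavier than the next, and where it stands varies. Origin: centre of its underside; z up its axis. Sits in a recess, underside 14 mm above the desk, top at 74 mm
- dots_red: the pair of red dots (18 mm across) stuck on the stand's top, one on each long side of a recess, that mark the red recess; which recess has which colour varies. Origin: on the desk surface (z = 0) directly below the centre of that recess; axes as the stand's
- dots_green: the pair of green dots (18 mm across) stuck on the stand's top, one on each long side of a recess, that mark the green recess; which recess has which colour varies. Origin: on the desk surface (z = 0) directly below the centre of that recess; axes as the stand's
- dots_blue: the pair of blue dots (18 mm across) stuck on the stand's top, one on each long side of a recess, that mark the blue recess; which recess has which colour varies. Origin: on the desk surface (z = 0) directly below the centre of that recess; axes as the stand's
- stand: pale wooden stand, 120 mm (x) by 310 mm (y), top 22 mm above the desk, fixed, with three round recesses in a row along its y axis, 105 mm apart, 67 mm wide and 8 mm deep (floor 14 mm above the desk), the middle one at its centre; each holds a tin upright with about 5 mm of play all round. Origin: centre of its underside
- mat: flat green tying mat, 200 mm (x) by 160 mm (y), 3 mm thick, fixed to the desk beside the stand, with nothing above it. A fixed fly-tying vise (black base plate, upright rod, jaw arm 225 mm high) stands beyond stand and mat, more than 0.79 m ahead of the robot and out of the way. Origin: centre of the mat's underside
- spool: small thread spool, pink and white, 34 mm across, 38 mm high, standing on the desk; leave alone. Origin: centre of its underside
- cement: small cement jar with black cap, 36 mm across, 65 mm high, standing on the desk; leave alone. Origin: centre of its underside
- hook_box: flat blue hook box, 100 mm (x) by 70 mm (y), 22 mm high, lying on the desk; leave alone. Origin: centre of its underside
Things that resemble listed ones, but are neither listed nor needed, are in the scene too. What is shaped like the tin_2 but purple or yellow is not meant.

How it is judged:
On the way, in this order (a step that is already met when the one before it is completed fails the run):
1. the tin from the red recess is lifted on its own, more than 20 mm, while the other two sit in their recesses (((height (world z) of tin_1 above 0.035 m and contact force between tin_1 and the fingers above 0.5 N) or (height (world z) of tin_2 above 0.035 m and contact force between tin_2 and the fingers above 0.5 N) or (height (world z) of tin_3 above 0.035 m and contact force between tin_3 and the fingers above 0.5 N)) and ((horizontal distance between tin_1 and dots_green below 0.01 m and height (world z) of tin_1 below 0.019 m and angle between tin_1's own z axis and vertical below 0.12 rad) or (horizontal distance between tin_2 and dots_green below 0.01 m and height (world z) of tin_2 below 0.019 m and angle between tin_2's own z axis and vertical below 0.12 rad) or (horizontal distance between tin_3 and dots_green below 0.01 m and height (world z) of tin_3 below 0.019 m and angle between tin_3's own z axis and vertical below 0.12 rad)) and ((horizontal distance between tin_1 and dots_blue below 0.01 m and height (world z) of tin_1 below 0.019 m and angle between tin_1's own z axis and vertical below 0.12 rad) or (horizontal distance between tin_2 and dots_blue below 0.01 m and height (world z) of tin_2 below 0.019 m and angle between tin_2's own z axis and vertical below 0.12 rad) or (horizontal distance between tin_3 and dots_blue below 0.01 m and height (world z) of tin_3 below 0.019 m and angle between tin_3's own z axis and vertical below 0.12 rad))), for 0.3 s.
2. the tin from the green recess is lifted on its own, more than 20 mm, while the other two sit in their recesses (((height (world z) of tin_1 above 0.035 m and contact force between tin_1 and the fingers above 0.5 N) or (height (world z) of tin_2 above 0.035 m and contact force between tin_2 and the fingers above 0.5 N) or (height (world z) of tin_3 above 0.035 m and contact force between tin_3 and the fingers above 0.5 N)) and ((horizontal distance between tin_1 and dots_red below 0.01 m and height (world z) of tin_1 below 0.019 m and angle between tin_1's own z axis and vertical below 0.12 rad) or (horizontal distance between tin_2 and dots_red below 0.01 m and height (world z) of tin_2 below 0.019 m and angle between tin_2's own z axis and vertical below 0.12 rad) or (horizontal distance between tin_3 and dots_red below 0.01 m and height (world z) of tin_3 below 0.019 m and angle between tin_3's own z axis and vertical below 0.12 rad)) and ((horizontal distance between tin_1 and dots_blue below 0.01 m and height (world z) of tin_1 below 0.019 m and angle between tin_1's own z axis and vertical below 0.12 rad) or (horizontal distance between tin_2 and dots_blue below 0.01 m and height (world z) of tin_2 below 0.019 m and angle between tin_2's own z axis and vertical below 0.12 rad) or (horizontal distance between tin_3 and dots_blue below 0.01 m and height (world z) of tin_3 below 0.019 m and angle between tin_3's own z axis and vertical below 0.12 rad))), for 0.3 s.
3. the tin from the blue recess is lifted on its own, more than 20 mm, while the other two sit in their recesses (((height (world z) of tin_1 above 0.035 m and contact force between tin_1 and the fingers above 0.5 N) or (height (world z) of tin_2 above 0.035 m and contact force between tin_2 and the fingers above 0.5 N) or (height (world z) of tin_3 above 0.035 m and contact force between tin_3 and the fingers above 0.5 N)) and ((horizontal distance between tin_1 and dots_red below 0.01 m and height (world z) of tin_1 below 0.019 m and angle between tin_1's own z axis and vertical below 0.12 rad) or (horizontal distance between tin_2 and dots_red below 0.01 m and height (world z) of tin_2 below 0.019 m and angle between tin_2's own z axis and vertical below 0.12 rad) or (horizontal distance between tin_3 and dots_red below 0.01 m and height (world z) of tin_3 below 0.019 m and angle between tin_3's own z axis and vertical below 0.12 rad)) and ((horizontal distance between tin_1 and dots_green below 0.01 m and height (world z) of tin_1 below 0.019 m and angle between tin_1's own z axis and vertical below 0.12 rad) or (horizontal distance between tin_2 and dots_green below 0.01 m and height (world z) of tin_2 below 0.019 m and angle between tin_2's own z axis and vertical below 0.12 rad) or (horizontal distance between tin_3 and dots_green below 0.01 m and height (world z) of tin_3 below 0.019 m and angle between tin_3's own z axis and vertical below 0.12 rad))), for 0.3 s.
At the end, for the whole second after the job is handed in: The heaviest tin is held still by the fingers over the green mat, underside over 130 mm above the desk, upright within 0.25 rad, touching nothing else; the other two sit released on the floors of recesses, within 10 mm of centre; spool, jar and hook box moved under 20 mm (((height (world z) of tin_1 above 0.13 m and x of tin_1 in the frame of mat between -0.1 and 0.1 m and y of tin_1 in the frame of mat between -0.08 and 0.08 m and angle between tin_1's own z axis and vertical below 0.25 rad and contact force between tin_1 and the fingers above 1 N and linear speed of tin_1 below 0.03 m/s and contact force between tin_1 and tin_2 below 0.2 N and contact force between tin_1 and tin_3 below 0.2 N and contact force between tin_1 and mat below 0.2 N and contact force between tin_1 and stand below 0.2 N and contact force between tin_1 and spool below 0.2 N and contact force between tin_1 and cement below 0.2 N and contact force between tin_1 and hook_box below 0.2 N and ((horizontal distance between tin_2 and dots_red below 0.01 m and height (world z) of tin_2 below 0.019 m and angle between tin_2's own z axis and vertical below 0.12 rad) or (horizontal distance between tin_2 and dots_green below 0.01 m and height (world z) of tin_2 below 0.019 m and angle between tin_2's own z axis and vertical below 0.12 rad) or (horizontal distance between tin_2 and dots_blue below 0.01 m and height (world z) of tin_2 below 0.019 m and angle between tin_2's own z axis and vertical below 0.12 rad)) and ((horizontal distance between tin_3 and dots_red below 0.01 m and height (world z) of tin_3 below 0.019 m and angle between tin_3's own z axis and vertical below 0.12 rad) or (horizontal distance between tin_3 and dots_green below 0.01 m and height (world z) of tin_3 below 0.019 m and angle between tin_3's own z axis and vertical below 0.12 rad) or (horizontal distance between tin_3 and dots_blue below 0.01 m and height (world z) of tin_3 below 0.019 m and angle between tin_3's own z axis and vertical below 0.12 rad)) and contact force between each of tin_2, tin_3 and stand below 4.7 N and linear speed of each of tin_2, tin_3 below 0.02 m/s and contact force between each of tin_2, tin_3 and the fingers below 0.1 N) or (height (world z) of tin_2 above 0.13 m and x of tin_2 in the frame of mat between -0.1 and 0.1 m and y of tin_2 in the frame of mat between -0.08 and 0.08 m and angle between tin_2's own z axis and vertical below 0.25 rad and contact force between tin_2 and the fingers above 1 N and linear speed of tin_2 below 0.03 m/s and contact force between tin_2 and tin_1 below 0.2 N and contact force between tin_2 and tin_3 below 0.2 N and contact force between tin_2 and mat below 0.2 N and contact force between tin_2 and stand below 0.2 N and contact force between tin_2 and spool below 0.2 N and contact force between tin_2 and cement below 0.2 N and contact force between tin_2 and hook_box below 0.2 N and ((horizontal distance between tin_1 and dots_red below 0.01 m and height (world z) of tin_1 below 0.019 m and angle between tin_1's own z axis and vertical below 0.12 rad) or (horizontal distance between tin_1 and dots_green below 0.01 m and height (world z) of tin_1 below 0.019 m and angle between tin_1's own z axis and vertical below 0.12 rad) or (horizontal distance between tin_1 and dots_blue below 0.01 m and height (world z) of tin_1 below 0.019 m and angle between tin_1's own z axis and vertical below 0.12 rad)) and ((horizontal distance between tin_3 and dots_red below 0.01 m and height (world z) of tin_3 below 0.019 m and angle between tin_3's own z axis and vertical below 0.12 rad) or (horizontal distance between tin_3 and dots_green below 0.01 m and height (world z) of tin_3 below 0.019 m and angle between tin_3's own z axis and vertical below 0.12 rad) or (horizontal distance between tin_3 and dots_blue below 0.01 m and height (world z) of tin_3 below 0.019 m and angle between tin_3's own z axis and vertical below 0.12 rad)) and contact force between each of tin_1, tin_3 and stand below 4.7 N and linear speed of each of tin_1, tin_3 below 0.02 m/s and contact force between each of tin_1, tin_3 and the fingers below 0.1 N) or (height (world z) of tin_3 above 0.13 m and x of tin_3 in the frame of mat between -0.1 and 0.1 m and y of tin_3 in the frame of mat between -0.08 and 0.08 m and angle between tin_3's own z axis and vertical below 0.25 rad and contact force between tin_3 and the fingers above 1 N and linear speed of tin_3 below 0.03 m/s and contact force between tin_3 and tin_1 below 0.2 N and contact force between tin_3 and tin_2 below 0.2 N and contact force between tin_3 and mat below 0.2 N and contact force between tin_3 and stand below 0.2 N and contact force between tin_3 and spool below 0.2 N and contact force between tin_3 and cement below 0.2 N and contact force between tin_3 and hook_box below 0.2 N and ((horizontal distance between tin_1 and dots_red below 0.01 m and height (world z) of tin_1 below 0.019 m and angle between tin_1's own z axis and vertical below 0.12 rad) or (horizontal distance between tin_1 and dots_green below 0.01 m and height (world z) of tin_1 below 0.019 m and angle between tin_1's own z axis and vertical below 0.12 rad) or (horizontal distance between tin_1 and dots_blue below 0.01 m and height (world z) of tin_1 below 0.019 m and angle between tin_1's own z axis and vertical below 0.12 rad)) and ((horizontal distance between tin_2 and dots_red below 0.01 m and height (world z) of tin_2 below 0.019 m and angle between tin_2's own z axis and vertical below 0.12 rad) or (horizontal distance between tin_2 and dots_green below 0.01 m and height (world z) of tin_2 below 0.019 m and angle between tin_2's own z axis and vertical below 0.12 rad) or (horizontal distance between tin_2 and dots_blue below 0.01 m and height (world z) of tin_2 below 0.019 m and angle between tin_2's own z axis and vertical below 0.12 rad)) and contact force between each of tin_1, tin_2 and stand below 4.7 N and linear speed of each of tin_1, tin_2 below 0.02 m/s and contact force between each of tin_1, tin_2 and the fingers below 0.1 N)) and distance of each of spool, cement, hook_box from where it was at the start of the episode below 0.02 m); the arm keeps its last pose, push and grip.
It fails at once if a tin is tipped by more than 0.6 rad (angle between any of tin_1, tin_2, tin_3's own z axis and vertical above 0.6 rad).
It fails at once if the spool, cement jar or hook box is moved more than 20 mm (distance of any of spool, cement, hook_box from where it was at the start of the episode above 0.02 m).
It also fails if it takes over 72 s, if anything falls off the work surface, if the arm or the gripper's body presses on something with over 40 N, if the wrist force passes 120 N, or if a joint passes its speed limit or range.

## Robot

A 6-joint arm with a two-finger parallel gripper is mounted at the origin on the work surface. World frame = base frame: x ahead of the robot, y to its left, z up, the work surface at z = 0. Lengths are in m, angles in rad, forces in N, time in s.
With the tool pointing down it reaches from about 0.425 to 0.95 m from the base axis. Payload 3.5 kg.
Tool frame: the origin (TCP) lies on the centre line of the jaws, within the pads' length; the fingertips stand 17 mm ahead of it and the grasp point (between the pads) lies 2 mm behind it; z points along the fingers, y is the line along which they close (so a half turn about z gives the same grasp; the last joint's range is limited). The gripper opens to 85 mm and grips with 20 to 120 N. Pads are 22 mm wide; open, the fingers measure 114 mm over their backs; the gripper's body (76 mm by 85 mm) begins 54 mm behind the grasp point. The pads swing forward as they close: fully open they stand 13 mm farther back than shut.
Start: joints at [1.164, 0.286, 1.577, -0, 1.279, -0.15], TCP at [0.171, 0.653, 0.248] pointing down, gripper open.
Joint ranges: [-2.77, 2.77], [-0.9, 2.22], [0.21, 2.48], [-1.53, 4.67], [0.24, 2.81], [-2.84, 2.84]. Speed limits (rad/s): [2.79, 2.79, 3.14, 3.14, 3.14, 3.14].

## Interface

Orientations are given as a unit quaternion [x, y, z, w].
In Python, from plant import ctrl gives the robot as it stands. The module is installed in compiled form; this text tells all that it offers.
- The arm moves only by the tool drive_tool, never from a script. Its argument "moves" is a list of rows, each a list of 3 entries, a list of its own where there are three numbers: the turn, a rotation vector about the tool's x, y, z in rad, then the shift along the tool's x, y, z in m, then the finger opening in m, from 0 to 0.0854. A call has 1 to 5 rows; each row shifts and turns the commanded pose from where the row before left it, along the tool's axes as they then stand; what a row does not reach is not made up. A row lasts 1/8 s, in which the tool goes at most 62.5 mm and 10.7 degrees, less where a joint would pass 70% of its speed; a pose out of reach is approached as far as the arm can. A call with a gripper value outside its range is refused whole. The fingers move at their own pace and stop on an object; "grip_force" is the grip in N (left out, the last holds). Time passes only in rows, so rows that do not move let the fingers close. It gives the time, the measured TCP pose, the force, the opening and the grip force at its end, in the units of the state.
- ctrl.get_state(): the state, without advancing time (a new reading comes with each control period).
- ctrl.read_camera(name): name is "scene" or "top" or "wrist"; returns a dict with "image" (480x640x3 uint8, red, green, blue), "fx", "fy", "cx", "cy" (pixels), "R" (3x3) and "t" (3): a world point X has camera coordinates R X + t. Camera axes: x right, y down, z forward; pixel columns grow to the right and rows downward; lengths in m; the calibration is good to about 2 mm. A picture is of the moment at which its call begins. There is no depth.
- ctrl.sign_off(): hands the job in; it is judged then, once.
The state is a dict: "time": time; "qpos": joint angles; "dq": joint speeds; "joint_efforts": joint torques, N m; "eef_pos": TCP position; "tcp_rot": TCP orientation; "contact_force": force on the tool from outside, world axes, zero at the start; "wrist_torque": the same for the moment, N m; "opening": opening from 0.0 (shut) to 1.0 (fully open); "finger_force": force on a finger pad.
Only numpy, scipy, OpenCV 4.12 (cv2) and the standard library are available. Lean on these libraries where they do the work, as an engineer would, in place of code of your own. Each camera call takes 0.05 s, during which the arm holds its last target. There are 200 camera calls.

## Working session

There is one attempt and no reset: what is moved stays moved. The work goes in short steps, Python scripts to look and compute and a tool call to move; the robot and the scene stay as the last step left them, time stands still between calls to the robot, and variables do not carry over. Pictures are saved under pics/ and viewed, at most 10 in all, crops included, and the job is handed in when it is done.

Besides the shell and the picture viewer there is one more tool, called after "Request:" by a JSON object that holds its "api" and its "payload". drive_tool: Moves the arm, as the interface text tells. Its arguments: {"type":"object","properties":{"moves":{"type":"array","items":{"type":"array"}},"grip_force":{"type":"number"}},"required":["moves"]}

```bash
mkdir -p pics
python3 - <<'E'
from plant import ctrl
import cv2
for n in("top","scene"):
    c=ctrl.read_camera(n); cv2.imwrite(f"pics/{n}0.png",c["image"][:,:,::-1]); print(n,c["fx"],c["cx"],c["cy"],c["R"],c["t"])
print(ctrl.get_state())
E
```

```text
top 535.9255390523083 316.1275010210069 232.9862414070539 [[ 0.01963305 -0.99967946  0.01598521]
 [-0.99150958 -0.0215232  -0.12824003]
 [ 0.12854298 -0.01333175 -0.99161432]] [-0.02246484  0.55066886  1.39732345]
scene 576.8157038846578 323.3564222070898 241.94852052489708 [[-0.87991904  0.47508609 -0.00597434]
 [ 0.41506606  0.76251356 -0.49627939]
 [-0.23121992 -0.43916543 -0.86814231]] [ 0.49313398 -0.21898226  1.46900557]
{'time': 0.1, 'qpos': array([ 1.16403741e+00,  2.87105975e-01,  1.57801526e+00, -7.19339600e-06,
        1.27862464e+00, -1.49963877e-01]), 'dq': array([-0.0003625 , -0.00167245, -0.00406585, -0.00045913, -0.00239946,
        0.00015739]), 'joint_efforts': array([ 5.60389981e-04, -4.07298625e+01, -2.93697631e+01, -1.23630302e-04,
        3.43688283e-03, -1.37022076e-05]), 'eef_pos': array([0.1711644 , 0.65236212, 0.24707451]), 'tcp_rot': array([ 1.28043913e-01,  9.91767915e-01, -1.03611334e-03, -2.92520574e-04]), 'contact_force': array([0.70359293, 0.43916086, 0.1064455 ]), 'wrist_torque': array([-0.00900112,  0.03592608,  0.0327567 ]), 'finger_force': 0.0, 'opening': 0.9972359349421513}
```

View pics/top0.png

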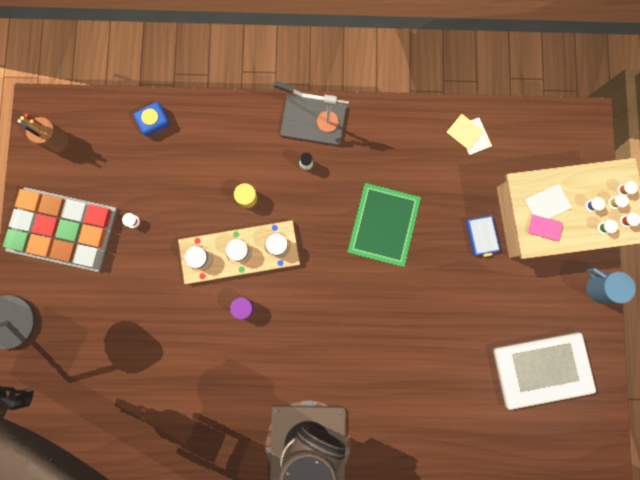

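View pics/scene0.png

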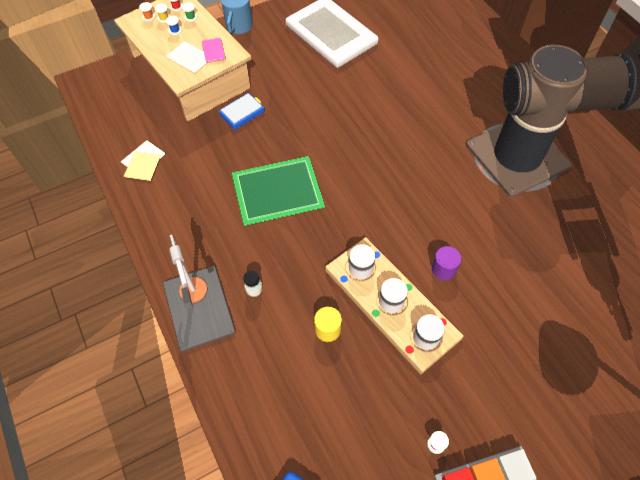

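Top view: red dots are near (197,241)/(202,276), green near (236,234)/(241,269) and blue near (275,228)/(280,262). The tin tops are at (196,257), (237,250) and (276,243), and the mat is at about (384,225). The scene view agrees. The yellow and purple tins stand outside the row.

```bash
cat > h.py <<'E'
from plant import ctrl
import cv2, numpy as np
from scipy.spatial.transform import Rotation as Rn
def ray(c,u,v,z):
    R=np.array(c["R"]);t=np.array(c["t"]);o=-R.T@t
    d=R.T@np.array([(u-c["cx"])/c["fx"],(v-c["cy"])/c["fy"],1]);return (o+d*(z-o[2])/d[2])
def blobs(hsv,lo,hi,amin,amax,box):
    m=cv2.inRange(hsv,np.array(lo),np.array(hi)); k=np.zeros_like(m);x0,y0,x1,y1=box;k[y0:y1,x0:x1]=m[y0:y1,x0:x1]
    n,l,s,ce=cv2.connectedComponentsWithStats(k)
    return [(ce[i],s[i,4]) for i in range(1,n) if amin<=s[i,4]<=amax]
COL=dict(red=((0,170,120),(6,255,255)),green=((45,120,60),(85,255,255)),blue=((105,150,100),(125,255,255)))
E
python3 - <<'E'
from h import *
for n,box,mb in(("top",(170,215,305,290),(340,175,430,275)),("scene",(320,230,470,375),(225,150,330,230))):
    c=ctrl.read_camera(n);hsv=cv2.cvtColor(c["image"],cv2.COLOR_RGB2HSV)
    print(n)
    for k,(lo,hi) in COL.items():
        for p,a in blobs(hsv,lo,hi,8,200,box): print(k,p.round(1),a,ray(c,*p,.022).round(4))
    for p,a in blobs(hsv,(0,0,180),(180,60,255),100,2000,box): print("top",p.round(1),a,ray(c,*p,.074).round(4))
    m=cv2.inRange(hsv,(45,80,40),(85,255,255));k=np.zeros_like(m);k[mb[1]:mb[3],mb[0]:mb[2]]=m[mb[1]:mb[3],mb[0]:mb[2]]
    b=cv2.boxPoints(cv2.minAreaRect(cv2.findNonZero(k)));P=np.array([ray(c,*q,.003) for q in b]);print("mat",P.mean(0).round(3),P.round(3).tolist())
E
```

```text
top
top [275.7 243.5] 380 [0.5163 0.0937 0.074 ]
top [236.1 249.4] 378 [0.4988 0.1954 0.074 ]
top [194.9 256.6] 380 [0.478  0.3007 0.074 ]
mat [ 0.584 -0.198  0.003] [[0.504, -0.096, 0.003], [0.7, -0.143, 0.003], [0.663, -0.301, 0.003], [0.468, -0.252, 0.003]]
scene
red [443.8 321.2] 17 [0.4263 0.2899 0.022 ]
red [409.2 349. ] 45 [0.5241 0.3069 0.022 ]
green [409.  286.6] 22 [0.4476 0.1862 0.022 ]
green [375.4 312.7] 36 [0.5439 0.2041 0.022 ]
blue [376.6 254.3] 21 [0.4683 0.0833 0.022 ]
blue [343.5 278.5] 32 [0.5639 0.1005 0.022 ]
top [362.3 255.5] 484 [0.5149 0.0933 0.074 ]
top [360.8 273. ] 166 [0.5389 0.1283 0.074 ]
top [394.  289.9] 524 [0.498  0.1956 0.074 ]
top [391.4 307.4] 154 [0.5236 0.2266 0.074 ]
top [430.2 327.2] 579 [0.4775 0.3006 0.074 ]
top [426.  344.6] 142 [0.5053 0.3274 0.074 ]
mat [ 0.58  -0.198  0.003] [[0.661, -0.3, 0.003], [0.455, -0.253, 0.003], [0.506, -0.096, 0.003], [0.7, -0.143, 0.003]]
```

Request:
{"api": "drive_tool", "payload": {"moves": [[[0,0,0.18],[0,0,0],0.0854],[[0,0,0.18],[0,0,0],0.0854],[[0,0,0.18],[0,0,0],0.0854],[[0,0,0.18],[0,0,0],0.0854],[[0,0,0.18],[0,0,0],0.0854]], "grip_force": 50}}

```text
time: 0.82
eef_pos: [0.1713, 0.6527, 0.2479]
tcp_rot: [0.549, 0.836, -0.0, 0.0]
contact_force: [-0.5, -0.1, 1.2]
opening: 1.0
finger_force: 0.0
```

Request:
{"api": "drive_tool", "payload": {"moves": [[[0,0,0.18],[0,0,0],0.0854],[[0,0,0.05],[0,0,0],0.0854],[[0,0,0],[0,0,0],0.0854]]}}

```text
time: 1.2
eef_pos: [0.1713, 0.6527, 0.248]
tcp_rot: [0.639, 0.769, -0.0, 0.0]
contact_force: [-0.1, 0.6, 0.8]
opening: 0.998
finger_force: 0.0
```

```bash
cat >> h.py <<'E'
def to(x,y,z=None,yaw=0.184):
    s=ctrl.get_state();R=Rn.from_quat(s["tcp_rot"]);M=R.as_matrix();p=np.array(s["eef_pos"])
    ya=np.arctan2(M[1,1],M[0,1]); T=np.array([x,y,p[2] if z is None else z])
    t=np.column_stack([[-np.sin(yaw),np.cos(yaw),0],[np.cos(yaw),np.sin(yaw),0],[0,0,-1]])
    print("t",s["time"],"p",p.round(4),"yaw",ya.round(4),"turn needed",(R.inv()*Rn.from_matrix(t)).as_rotvec().round(3),"shift",(M.T@(T-p)).round(4),"F",s["contact_force"].round(2),"op",s["opening"],"ff",s["finger_force"])
E
python3 - <<'E'
from h import *
c=ctrl.read_camera("top");hsv=cv2.cvtColor(c["image"],cv2.COLOR_RGB2HSV)
for k,lo,hi in(("red",(0,190,130),(7,255,255)),("green",(45,90,50),(85,255,255)),("blue",(105,120,80),(125,255,255))):
    q=[(p.round(1),a,ray(c,*p,.022).round(4)) for p,a in blobs(hsv,lo,hi,8,200,(170,210,305,290))];print(k,q)
to(.477,.3)
E
```

```text
red []
green [(array([235.8, 234. ]), np.int32(23), array([0.5453, 0.2049, 0.022 ])), (array([241.2, 269. ]), np.int32(23), array([0.4515, 0.187 , 0.022 ]))]
blue [(array([274.3, 227.5]), np.int32(14), array([0.5653, 0.102 , 0.022 ])), (array([280. , 262.5]), np.int32(16), array([0.471 , 0.0839, 0.022 ]))]
t 1.25 p [0.1714 0.6527 0.248 ] yaw 0.1849 turn needed [-0.     0.     0.001] shift [-4.029e-01  2.356e-01  1.000e-04] F [ 0.17  0.14 -0.23] op 0.9996691222219375 ff 0.0
```

Request:
{"api": "drive_tool", "payload": {"moves": [[[0,0,0],[-0.05,0.029,0],0.0854],[[0,0,0],[-0.05,0.029,0],0.0854],[[0,0,0],[-0.05,0.029,0],0.0854],[[0,0,0],[-0.05,0.029,0],0.0854],[[0,0,0],[-0.05,0.029,0],0.0854]]}}

```text
time: 1.88
eef_pos: [0.3606, 0.4321, 0.2485]
tcp_rot: [0.639, 0.769, 0.0, 0.0]
contact_force: [1.0, 1.2, 0.7]
opening: 1.0
finger_force: 0.0
```

Request:
{"api": "drive_tool", "payload": {"moves": [[[0,0,0],[-0.05,0.029,0],0.0854],[[0,0,0],[-0.05,0.029,0],0.0854],[[0,0,0],[-0.05,0.029,0],0.0854],[[0,0,0],[0,0,0.03],0.0854],[[0,0,0],[0,0,0.03],0.0854]]}}

```text
time: 2.5
eef_pos: [0.4737, 0.3012, 0.1882]
tcp_rot: [0.64, 0.769, 0.001, 0.0]
contact_force: [-0.1, 0.3, 0.4]
opening: 1.004
finger_force: 0.0
```

Run:
```python
from h import *
to(.4785,.3,.05)
c=ctrl.read_camera("wrist");cv2.imwrite("pics/w1.png",c["image"][:,:,::-1])
R=np.array(c["R"]);t=np.array(c["t"]);
for q in((.4785,.3,.074),(.479,.299,.022)):
    v=R@np.array(q)+t;print(c["fx"]*v[0]/v[2]+c["cx"],c["fy"]*v[1]/v[2]+c["cy"])
```

```text
t 2.5 p [0.4737 0.3012 0.1882] yaw 0.1826 turn needed [ 0.001 -0.    -0.001] shift [-0.0021  0.0043  0.1382] F [-0.13  0.29  0.39] op 1.0039924597791356 ff 0.0
330.7244190132411 246.2708371148799
330.0195988961793 226.04343373480026
```

View pics/w1.png

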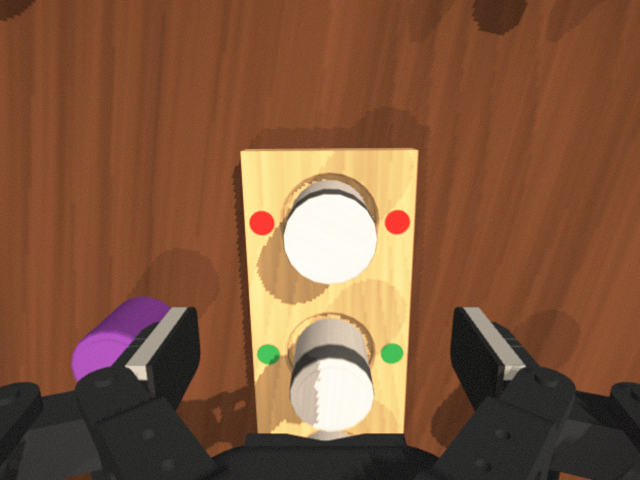

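The wrist view shows the red tin top centred at about (330,239), with the red dots at (262,223) and (397,222). The green dots are at (268,354) and (392,353).

Run:
```python
from h import *
c=ctrl.read_camera("wrist")
for u,v,z in((330,239,.074),(262,223,.022),(397,222,.022),(268,354,.022),(392,353.,.022),(332,394,.074)): print(ray(c,u,v,z).round(4))
```

```text
[0.473  0.3046 0.074 ]
[0.4276 0.2924 0.022 ]
[0.5194 0.3103 0.022 ]
[0.4466 0.1915 0.022 ]
[0.539  0.2098 0.022 ]
[0.4935 0.2032 0.074 ]
```

Request:
{"api": "drive_tool", "payload": {"moves": [[[0,0,0],[0,0.002,0.035],0.0854],[[0,0,0],[0,0,0.035],0.0854],[[0,0,0],[0,0,0.035],0.0854],[[0,0,0],[0,0,0.033],0.0854],[[0,0,0],[0,0,0],0.0854]]}}

```text
time: 3.22
eef_pos: [0.4731, 0.3021, 0.0488]
tcp_rot: [0.639, 0.769, -0.002, -0.001]
contact_force: [0.0, 0.1, 0.5]
opening: 0.998
finger_force: 0.0
```

Request:
{"api": "drive_tool", "payload": {"moves": [[[0,0,0],[0,0,0],0.062],[[0,0,0],[0,0,0],0.062],[[0,0,0],[0,0,0],0.045],[[0,0,0],[0,0,0],0.045],[[0,0,0],[0,0,0],0.045]]}}

```text
time: 3.85
eef_pos: [0.4763, 0.3032, 0.0528]
tcp_rot: [0.639, 0.769, 0.002, 0.001]
contact_force: [-0.9, 0.0, 6.2]
opening: 0.645
finger_force: 53.2
```

Request:
{"api": "drive_tool", "payload": {"moves": [[[0,0,0],[0,0,0],0.045],[[0,0,0],[0,0,0],0.045]]}}

```text
time: 4.1
eef_pos: [0.4762, 0.3031, 0.0528]
tcp_rot: [0.639, 0.769, 0.002, 0.001]
contact_force: [0.3, -0.3, 6.8]
opening: 0.642
finger_force: 53.2
```

Run:
```python
from h import *
to(.4785,.3,.05)
c=ctrl.read_camera("scene");cv2.imwrite("pics/s1.png",cv2.resize(c["image"][200:400,280:500,::-1],None,fx=2.5,fy=2.5))
```

```text
t 4.1 p [0.4762 0.3031 0.0528] yaw 0.184 turn needed [ 0.004 -0.001  0.   ] shift [-0.0035  0.0017  0.0028] F [ 0.33 -0.25  6.8 ] op 0.6419580780628965 ff 53.210222125053406
```

View pics/s1.png

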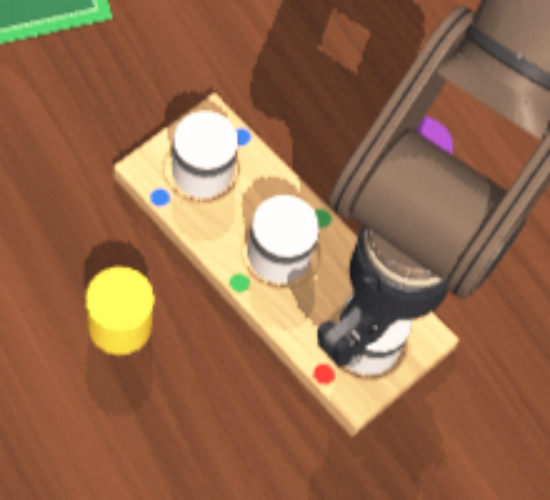

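The red tin is gripped (opening about 55 mm) and the other two are still seated. Now I'll heft it.

Request:
{"api": "drive_tool", "payload": {"moves": [[[0,0,0],[0,0,-0.015],0.045],[[0,0,0],[0,0,-0.02],0.045],[[0,0,0],[0,0,-0.015],0.045],[[0,0,0],[0,0,0],0.045],[[0,0,0],[0,0,0],0.045]]}}

```text
time: 4.78
eef_pos: [0.4743, 0.3023, 0.1001]
tcp_rot: [0.639, 0.769, -0.0, -0.0]
contact_force: [-0.4, -0.1, -1.7]
opening: 0.643
finger_force: 53.1
```

Request:
{"api": "drive_tool", "payload": {"moves": [[[0,0,0],[0,0,0],0.045],[[0,0,0],[0,0,0],0.045],[[0,0,0],[0,0,0],0.045],[[0,0,0],[0,0,0],0.045],[[0,0,0],[0,0,0],0.045]]}}

```text
time: 5.4
eef_pos: [0.4747, 0.3024, 0.1003]
tcp_rot: [0.639, 0.769, -0.0, 0.0]
contact_force: [0.2, -0.5, -2.0]
opening: 0.645
finger_force: 53.1
```

Run:
```python
from h import *
c=ctrl.read_camera("wrist");cv2.imwrite("pics/w2.png",c["image"][:,:,::-1])
F=[]
for i in range(3): ctrl.read_camera("top"); F.append(ctrl.get_state()["contact_force"])
print(np.round(F,2));to(.4762,.3031,.0528)
c=ctrl.read_camera("wrist")
for u,v,z in((330,239,.074),): pass
```

```text
[[ 0.12  0.21 -1.83]
 [-0.16  0.68 -1.07]
 [-0.07  0.01 -1.82]]
t 5.6 p [0.4747 0.3024 0.1004] yaw 0.184 turn needed [ 0.  0. -0.] shift [0.0004 0.0016 0.0476] F [-0.07  0.01 -1.82] op 0.6421859472197292 ff 53.09166669845581
```

View pics/w2.png

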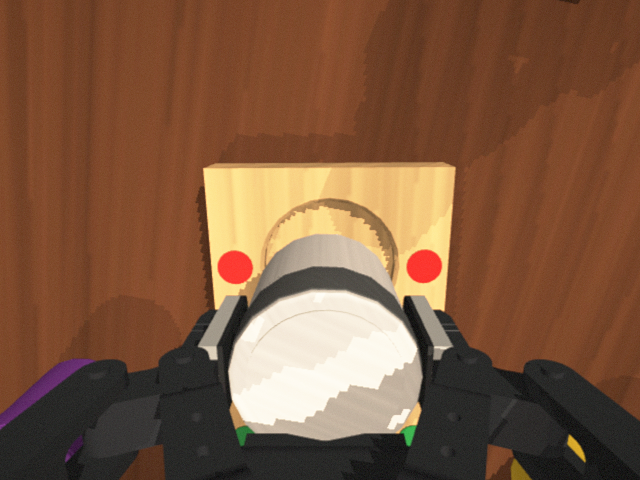

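The red tin is held upright, with its top centred near (325,365). The red dots are at (235,267) and (424,266), and the recess behind is empty. The load is about 1.8 N.

Run:
```python
from h import *
c=ctrl.read_camera("wrist")
hsv=cv2.cvtColor(c["image"],cv2.COLOR_RGB2HSV)
b=[p for p,a in blobs(hsv,(0,190,130),(7,255,255),200,3000,(180,220,480,320))];print(b)
r=np.mean([ray(c,*p,.022) for p in b],0);t=ray(c,325,365,.1215);print("recess",r,"tin",t,"tcp",ctrl.get_state()["eef_pos"]);d=(r-t)[:2]
print("tin->recess tool x,y",d@[-.183,.983],d@[.983,.183])
```

```text
[array([234.71921749, 266.92520138]), array([423.72488584, 265.93721461])]
recess [0.47801181 0.30128379 0.022     ] tin [0.4745536  0.30757688 0.1215    ] tcp [0.47464443 0.30242716 0.10034383]
tin->recess tool x,y -0.006818956029320421 0.0022477877472618563
```

Request:
{"api": "drive_tool", "payload": {"moves": [[[0,0,0],[-0.001,0.001,0.02],0.045],[[0,0,0],[0,0,0.015],0.045],[[0,0,0],[0,0,0.01],0.045],[[0,0,0],[0,0,0.003],0.045],[[0,0,0],[0,0,0],0.045]]}}

```text
time: 6.32
eef_pos: [0.475, 0.3014, 0.0525]
tcp_rot: [0.639, 0.769, -0.002, -0.001]
contact_force: [-3.3, -1.8, 4.6]
opening: 0.641
finger_force: 54.3
```

Request:
{"api": "drive_tool", "payload": {"moves": [[[0,0,0],[0,0,0],0.06],[[0,0,0],[0,0,0],0.07],[[0,0,0],[0,0,0],0.0854],[[0,0,0],[0,0,0],0.0854],[[0,0,0],[0,0,0],0.0854]]}}

```text
time: 6.95
eef_pos: [0.4758, 0.3016, 0.0523]
tcp_rot: [0.639, 0.769, 0.0, 0.0]
contact_force: [-0.5, 0.7, 0.0]
opening: 1.0
finger_force: 0.0
```

Request:
{"api": "drive_tool", "payload": {"moves": [[[0,0,0],[0,0,-0.03],0.0854],[[0,0,0],[0,0,-0.05],0.0854],[[0,0,0],[0,0,-0.05],0.0854],[[0,0,0],[-0.052,0,0],0.0854],[[0,0,0],[-0.052,0,0],0.0854]]}}

```text
time: 7.58
eef_pos: [0.4953, 0.1988, 0.1837]
tcp_rot: [0.638, 0.77, 0.001, 0.001]
contact_force: [-0.1, 0.1, -1.0]
opening: 1.0
finger_force: 0.0
```

Request:
{"api": "drive_tool", "payload": {"moves": [[[0,0,0],[0,0,0],0.0854],[[0,0,0],[0,0,0],0.0854]]}}

```text
time: 7.82
eef_pos: [0.4948, 0.1995, 0.1823]
tcp_rot: [0.639, 0.769, 0.0, -0.0]
contact_force: [-0.8, -0.4, -0.2]
opening: 0.999
finger_force: 0.0
```

```bash
cat >> h.py <<'E'
def near(col,wmax=480):
    c=ctrl.read_camera("wrist");hsv=cv2.cvtColor(c["image"],cv2.COLOR_RGB2HSV)
    for k,(lo,hi) in COL.items():
        b=[p for p,a in blobs(hsv,lo,hi,150,3000,(200,100,460,400))]
        if len(b)==2: print(k,"recess",np.mean([ray(c,*p,.022) for p in b],0).round(4))
    for p,a in blobs(hsv,(0,0,170),(180,50,255),1500,30000,(200,100,460,430)): print("white",p.round(),a,ray(c,*p,.074).round(4))
    return c
E
python3 - <<'E'
from h import *
c=near(0);cv2.imwrite("pics/w3.png",c["image"][:,:,::-1]);to(.496,.198,.05)
E
```

```text
green recess [0.4979 0.1982 0.022 ]
blue recess [0.5176 0.095  0.022 ]
white [329. 247.] 6745 [0.4982 0.1991 0.074 ]
white [328. 399.] 4242 [0.5164 0.0987 0.074 ]
t 7.875 p [0.4947 0.1999 0.1823] yaw 0.1844 turn needed [-0. -0.  0.] shift [-0.0022  0.001   0.1322] F [-0.25 -0.07 -0.31] op 0.9973863302349194 ff 0.0
```

View pics/w3.png

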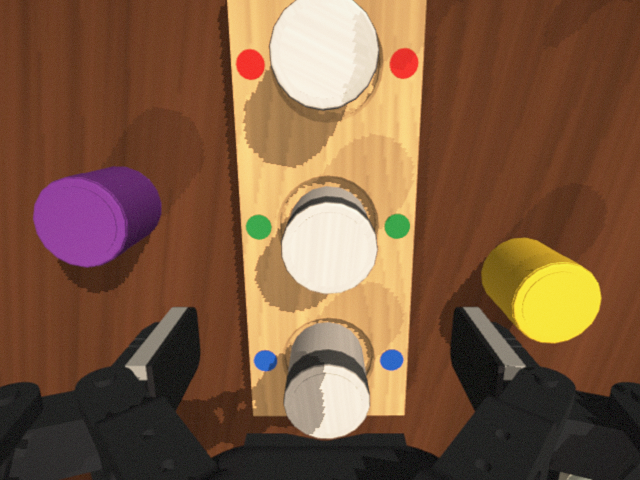

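The red tin is back in its recess: top at (325,52), dots at (250,64) and (404,63). The green tin top is at (329,247), with its dots at (258,227) and (397,226).

Request:
{"api": "drive_tool", "payload": {"moves": [[[0,0,0],[-0.002,0.002,0.035],0.0854],[[0,0,0],[0,0,0.035],0.0854],[[0,0,0],[0,0,0.035],0.0854],[[0,0,0],[0,0,0.025],0.0854],[[0,0,0],[0,0,0],0.0854]]}}

```text
time: 8.5
eef_pos: [0.4949, 0.1985, 0.0499]
tcp_rot: [0.638, 0.77, -0.002, -0.002]
contact_force: [-0.1, 0.2, -0.4]
opening: 1.004
finger_force: 0.0
```

Request:
{"api": "drive_tool", "payload": {"moves": [[[0,0,0],[0,0,0],0.062],[[0,0,0],[0,0,0],0.062],[[0,0,0],[0,0,0],0.045],[[0,0,0],[0,0,0],0.045],[[0,0,0],[0,0,0],0.045]]}}

```text
time: 9.12
eef_pos: [0.4979, 0.1981, 0.0541]
tcp_rot: [0.639, 0.769, 0.001, 0.0]
contact_force: [-3.1, 0.8, 6.0]
opening: 0.65
finger_force: 54.7
```

Run:
```python
from h import *
to(.4975,.1983,.05)
c=ctrl.read_camera("top");hsv=cv2.cvtColor(c["image"],cv2.COLOR_RGB2HSV)
for p,a in blobs(hsv,(0,0,180),(180,60,255),50,2000,(170,215,305,290)): print("top",p.round(1),a,ray(c,*p,.074).round(4))
```

```text
t 9.125 p [0.4979 0.1981 0.0541] yaw 0.1842 turn needed [ 0.002 -0.     0.   ] shift [ 0.0002 -0.0004  0.0041] F [-3.13  0.79  6.03] op 0.6503707972606761 ff 54.65118169784546
top [275.8 243.2] 370 [0.517  0.0935 0.074 ]
top [189.1 257.2] 122 [0.4759 0.3155 0.074 ]
```

Request:
{"api": "drive_tool", "payload": {"moves": [[[0,0,0],[0,0,0],0.045],[[0,0,0],[0,0,-0.015],0.045],[[0,0,0],[0,0,-0.02],0.045],[[0,0,0],[0,0,-0.015],0.045],[[0,0,0],[0,0,0],0.045]]}}

```text
time: 9.8
eef_pos: [0.4979, 0.1979, 0.1036]
tcp_rot: [0.639, 0.769, 0.001, 0.001]
contact_force: [-0.8, -0.2, -7.5]
opening: 0.643
finger_force: 55.2
```

Request:
{"api": "drive_tool", "payload": {"moves": [[[0,0,0],[0,0,0],0.045],[[0,0,0],[0,0,0],0.045],[[0,0,0],[0,0,0],0.045],[[0,0,0],[0,0,0],0.045],[[0,0,0],[0,0,0],0.045]]}}

```text
time: 10.42
eef_pos: [0.4971, 0.1978, 0.1022]
tcp_rot: [0.639, 0.769, -0.0, -0.0]
contact_force: [-0.4, 0.5, -7.5]
opening: 0.638
finger_force: 55.2
```

Run:
```python
from h import *
c=near(0);print([ctrl.read_camera("top") and ctrl.get_state()["contact_force"].round(2) for i in range(3)]);to(.4979,.1981,.0541)
```

```text
green recess [0.4978 0.1981 0.022 ]
white [350. 257.] 1929 [0.5037 0.2196 0.074 ]
white [322. 362.] 21006 [0.5013 0.173  0.074 ]
[array([ 0.12,  0.23, -6.85]), array([-0.61,  0.23, -7.3 ]), array([-0.08,  0.52, -7.58])]
t 10.625 p [0.4972 0.1978 0.1023] yaw 0.1841 turn needed [-0.  0.  0.] shift [0.0002 0.0008 0.0482] F [-0.08  0.52 -7.58] op 0.6423539068824737 ff 55.153804421424866
```

Green weighs about 7.3 N (0.75 kg) against 1.8 N for red. I'll set it back and heft blue.

Request:
{"api": "drive_tool", "payload": {"moves": [[[0,0,0],[0,0.001,0.02],0.045],[[0,0,0],[0,0,0.015],0.045],[[0,0,0],[0,0,0.01],0.045],[[0,0,0],[0,0,0.003],0.045],[[0,0,0],[0,0,0],0.045]]}}

```text
time: 11.25
eef_pos: [0.4986, 0.1981, 0.0546]
tcp_rot: [0.639, 0.769, 0.001, 0.0]
contact_force: [0.3, 1.3, -7.2]
opening: 0.644
finger_force: 55.2
```

Request:
{"api": "drive_tool", "payload": {"moves": [[[0,0,0],[0,0,0],0.06],[[0,0,0],[0,0,0],0.07],[[0,0,0],[0,0,0],0.0854],[[0,0,0],[0,0,0],0.0854],[[0,0,0],[0,0,0],0.0854]]}}

```text
time: 11.88
eef_pos: [0.4983, 0.198, 0.0545]
tcp_rot: [0.639, 0.769, 0.0, 0.0]
contact_force: [-0.7, 0.3, -0.3]
opening: 1.001
finger_force: 0.0
```

Request:
{"api": "drive_tool", "payload": {"moves": [[[0,0,0],[0,0,-0.03],0.0854],[[0,0,0],[0,0,-0.05],0.0854],[[0,0,0],[0,0,-0.05],0.0854],[[0,0,0],[-0.052,0,0],0.0854],[[0,0,0],[-0.052,0,0],0.0854]]}}

```text
time: 12.5
eef_pos: [0.5177, 0.0951, 0.1856]
tcp_rot: [0.638, 0.77, 0.001, 0.001]
contact_force: [0.5, 0.5, -0.5]
opening: 1.004
finger_force: 0.0
```

Request:
{"api": "drive_tool", "payload": {"moves": [[[0,0,0],[0,0,0],0.0854],[[0,0,0],[0,0,0],0.0854]]}}

```text
time: 12.75
eef_pos: [0.517, 0.0959, 0.1841]
tcp_rot: [0.639, 0.769, 0.0, -0.0]
contact_force: [0.4, -0.2, 0.1]
opening: 1.002
finger_force: 0.0
```

Run:
```python
from h import *
c=near(0);cv2.imwrite("pics/w4.png",c["image"][:,:,::-1]);to(.517,.0945,.05)
```

```text
blue recess [0.5177 0.0951 0.022 ]
white [322. 243.] 6704 [0.5158 0.0968 0.074 ]
t 12.8 p [0.5169 0.0964 0.184 ] yaw 0.1844 turn needed [-0.001 -0.001  0.   ] shift [-1.90e-03 -1.00e-04  1.34e-01] F [-0.57  0.14  0.09] op 1.0012050942212676 ff 0.0
```

View pics/w4.png

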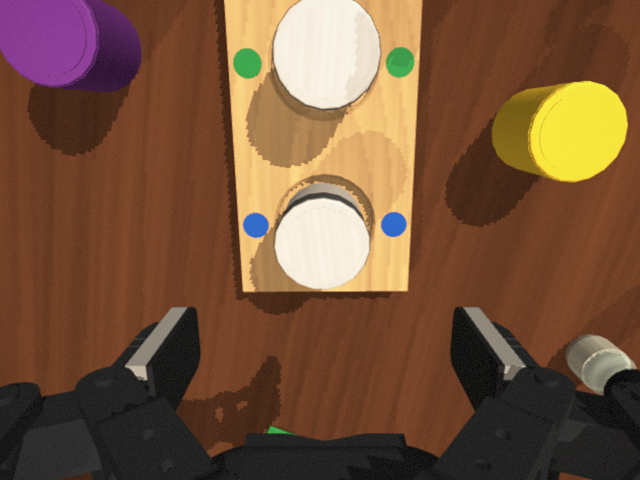

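The green tin is seated again (top at (327,52), dots at (247,63) and (400,62)). The blue tin top is at (322,243), with its dots at (256,225) and (393,224).

Request:
{"api": "drive_tool", "payload": {"moves": [[[0,0,0],[-0.001,0,0.035],0.0854],[[0,0,0],[0,0,0.035],0.0854],[[0,0,0],[0,0,0.035],0.0854],[[0,0,0],[0,0,0.027],0.0854],[[0,0,0],[0,0,0],0.0854]]}}

```text
time: 13.42
eef_pos: [0.5149, 0.096, 0.0498]
tcp_rot: [0.638, 0.77, -0.002, -0.002]
contact_force: [0.4, 0.1, 0.7]
opening: 0.999
finger_force: 0.0
```

Request:
{"api": "drive_tool", "payload": {"moves": [[[0,0,0],[0,0,0],0.062],[[0,0,0],[0,0,0],0.062],[[0,0,0],[0,0,0],0.045],[[0,0,0],[0,0,0],0.045],[[0,0,0],[0,0,0],0.045]]}}

```text
time: 14.05
eef_pos: [0.5182, 0.0949, 0.0541]
tcp_rot: [0.639, 0.769, 0.001, 0.001]
contact_force: [-2.0, 0.2, 7.0]
opening: 0.641
finger_force: 53.7
```

Request:
{"api": "drive_tool", "payload": {"moves": [[[0,0,0],[0,0,0],0.045],[[0,0,0],[0,0,-0.015],0.045],[[0,0,0],[0,0,-0.02],0.045],[[0,0,0],[0,0,-0.015],0.045],[[0,0,0],[0,0,0],0.045]]}}

```text
time: 14.68
eef_pos: [0.5185, 0.0947, 0.1041]
tcp_rot: [0.639, 0.769, 0.001, 0.001]
contact_force: [-0.4, 0.0, -2.4]
opening: 0.643
finger_force: 53.5
```

Request:
{"api": "drive_tool", "payload": {"moves": [[[0,0,0],[0,0,0],0.045],[[0,0,0],[0,0,0],0.045],[[0,0,0],[0,0,0],0.045],[[0,0,0],[0,0,0],0.045],[[0,0,0],[0,0,0],0.045]]}}

```text
time: 15.3
eef_pos: [0.5173, 0.0947, 0.1021]
tcp_rot: [0.639, 0.769, -0.0, -0.0]
contact_force: [0.3, 0.9, -3.1]
opening: 0.642
finger_force: 53.5
```

Run:
```python
from h import *
c=near(0);print([ctrl.read_camera("top") and ctrl.get_state()["contact_force"].round(2) for i in range(3)]);to(.5177,.0945,.054)
c=ctrl.read_camera("top");hsv=cv2.cvtColor(c["image"],cv2.COLOR_RGB2HSV)
for p,a in blobs(hsv,(0,0,180),(180,60,255),50,2000,(170,215,305,290)): print("top",p.round(1),a,ray(c,*p,.074).round(4))
```

```text
blue recess [0.5176 0.095  0.022 ]
white [350. 253.] 1893 [0.5235 0.1179 0.074 ]
white [323. 359.] 21806 [0.5216 0.0712 0.074 ]
[array([ 0.11,  0.01, -2.19]), array([ 0.  ,  0.33, -2.53]), array([-0.98, -0.26, -2.62])]
t 15.5 p [0.5174 0.0948 0.1023] yaw 0.184 turn needed [ 0. -0. -0.] shift [-0.0003  0.0003  0.0483] F [-0.98 -0.26 -2.62] op 0.6411979089443917 ff 53.494194746017456
top [231.5 248.5] 192 [0.501  0.2073 0.074 ]
top [195.6 257.2] 384 [0.4764 0.2988 0.074 ]
```

Blue reads about 2.6 N, so the green-recess tin is clearly the heaviest. I'll set blue back and return to green.

Request:
{"api": "drive_tool", "payload": {"moves": [[[0,0,0],[0,0,0.02],0.045],[[0,0,0],[0,0,0.015],0.045],[[0,0,0],[0,0,0.01],0.045],[[0,0,0],[0,0,0.003],0.045],[[0,0,0],[0,0,0],0.045]]}}

```text
time: 16.18
eef_pos: [0.5178, 0.0948, 0.0546]
tcp_rot: [0.639, 0.769, 0.0, 0.0]
contact_force: [0.5, -0.0, -2.7]
opening: 0.642
finger_force: 53.7
```

Request:
{"api": "drive_tool", "payload": {"moves": [[[0,0,0],[0,0,0],0.06],[[0,0,0],[0,0,0],0.07],[[0,0,0],[0,0,0],0.0854],[[0,0,0],[0,0,0],0.0854],[[0,0,0],[0,0,0],0.0854]]}}

```text
time: 16.8
eef_pos: [0.5174, 0.0947, 0.0544]
tcp_rot: [0.639, 0.769, 0.0, 0.0]
contact_force: [0.3, -0.9, 0.4]
opening: 0.998
finger_force: 0.0
```

Request:
{"api": "drive_tool", "payload": {"moves": [[[0,0,0],[0,0,-0.03],0.0854],[[0,0,0],[0,0,-0.05],0.0854],[[0,0,0],[0,0,-0.05],0.0854],[[0,0,0],[0.052,0,0],0.0854],[[0,0,0],[0.053,0,0],0.0854]]}}

```text
time: 17.42
eef_pos: [0.4986, 0.1987, 0.1857]
tcp_rot: [0.64, 0.768, 0.001, 0.001]
contact_force: [-0.2, -1.0, -0.5]
opening: 0.997
finger_force: 0.0
```

Request:
{"api": "drive_tool", "payload": {"moves": [[[0,0,0],[0,0,0],0.0854],[[0,0,0],[0,0,0],0.0854]]}}

```text
time: 17.68
eef_pos: [0.498, 0.1979, 0.1841]
tcp_rot: [0.639, 0.769, -0.0, 0.0]
contact_force: [-0.5, 0.2, -0.2]
opening: 0.999
finger_force: 0.0
```

Run:
```python
from h import *
c=near(0);to(.4979,.1981,.05)
```

```text
green recess [0.4978 0.1981 0.022 ]
blue recess [0.5177 0.095  0.022 ]
white [326. 243.] 6690 [0.4995 0.1992 0.074 ]
white [327. 396.] 4405 [0.5192 0.0979 0.074 ]
t 17.725 p [0.4982 0.1974 0.1841] yaw 0.1836 turn needed [-0.  0. -0.] shift [ 8.000e-04 -1.000e-04  1.341e-01] F [-0.66  0.55 -1.38] op 1.0025001715100506 ff 0.0
```

Request:
{"api": "drive_tool", "payload": {"moves": [[[0,0,0],[0,0,0.035],0.0854],[[0,0,0],[0,0,0.035],0.0854],[[0,0,0],[0,0,0.035],0.0854],[[0,0,0],[0,0,0.027],0.0854],[[0,0,0],[0,0,0],0.0854]], "grip_force": 60}}

```text
time: 18.35
eef_pos: [0.4965, 0.1963, 0.0499]
tcp_rot: [0.64, 0.768, -0.002, -0.002]
contact_force: [0.1, 0.1, 0.3]
opening: 0.997
finger_force: 0.0
```

Request:
{"api": "drive_tool", "payload": {"moves": [[[0,0,0],[0,0,0],0.062],[[0,0,0],[0,0,0],0.062],[[0,0,0],[0,0,0],0.045],[[0,0,0],[0,0,0],0.045],[[0,0,0],[0,0,0],0.045]]}}

```text
time: 18.98
eef_pos: [0.4991, 0.198, 0.0543]
tcp_rot: [0.639, 0.769, 0.001, 0.001]
contact_force: [-1.5, -2.1, 5.9]
opening: 0.639
finger_force: 64.9
```

Request:
{"api": "drive_tool", "payload": {"moves": [[[0,0,0],[0,0,0],0.045],[[0,0,0],[0,0,-0.02],0.045],[[0,0,0],[0,0,-0.03],0.045],[[0,0,0],[0,0,-0.04],0.045],[[0,0,0],[0,0,-0.04],0.045]]}}

```text
time: 19.6
eef_pos: [0.4963, 0.1977, 0.1812]
tcp_rot: [0.639, 0.769, -0.002, -0.001]
contact_force: [0.6, -0.2, -7.3]
opening: 0.635
finger_force: 65.6
```

Request:
{"api": "drive_tool", "payload": {"moves": [[[0,0,0],[0,0,-0.04],0.045],[[0,0,0],[0,0,-0.025],0.045],[[0,0,0],[0,0,0],0.045],[[0,0,0],[0,0,0],0.045]]}}

```text
time: 20.1
eef_pos: [0.4965, 0.1977, 0.2444]
tcp_rot: [0.639, 0.769, -0.002, -0.002]
contact_force: [-0.6, -0.2, -7.8]
opening: 0.639
finger_force: 65.9
```

Run:
```python
from h import *
to(.582,-.198,.245)
```

```text
t 20.1 p [0.4965 0.1977 0.2444] yaw 0.1841 turn needed [-0.005 -0.     0.   ] shift [-0.4047  0.0116 -0.0006] F [-0.58 -0.21 -7.81] op 0.6390430847095224 ff 65.92317581176758
```

Request:
{"api": "drive_tool", "payload": {"moves": [[[0,0,0],[-0.02,0.002,0],0.045],[[0,0,0],[-0.04,0.002,0],0.045],[[0,0,0],[-0.045,0.002,0],0.045],[[0,0,0],[-0.05,0.002,0],0.045],[[0,0,0],[-0.05,0.002,0],0.045]]}}

```text
time: 20.72
eef_pos: [0.5443, -0.0029, 0.2441]
tcp_rot: [0.639, 0.769, -0.001, -0.002]
contact_force: [-0.2, 0.7, -6.4]
opening: 0.644
finger_force: 65.9
```

Request:
{"api": "drive_tool", "payload": {"moves": [[[0,0,0],[-0.05,0.002,0],0.045],[[0,0,0],[-0.05,0,0],0.045],[[0,0,0],[-0.045,0,0],0.045],[[0,0,0],[-0.035,0,0],0.045],[[0,0,0],[-0.02,0,0],0.045]]}}

```text
time: 21.35
eef_pos: [0.583, -0.1992, 0.244]
tcp_rot: [0.64, 0.769, -0.001, -0.003]
contact_force: [-0.3, 0.2, -7.7]
opening: 0.641
finger_force: 65.9
```

Request:
{"api": "drive_tool", "payload": {"moves": [[[0,0,0],[0,0,0],0.045],[[0,0,0],[0,0,0],0.045],[[0,0,0],[0,0,0],0.045],[[0,0,0],[0,0,0],0.045],[[0,0,0],[0,0,0],0.045]]}}

```text
time: 21.98
eef_pos: [0.5841, -0.1975, 0.2476]
tcp_rot: [0.639, 0.769, 0.0, 0.0]
contact_force: [0.5, -0.0, -6.4]
opening: 0.637
finger_force: 65.9
```

Run:
```python
from h import *
to(.582,-.198,.245);print(abs(ctrl.get_state()["dq"]).max())
c=ctrl.read_camera("top");hsv=cv2.cvtColor(c["image"],cv2.COLOR_RGB2HSV)
for p,a in blobs(hsv,(0,0,180),(180,60,255),50,2000,(170,215,305,290)): print("top",p.round(1),a,ray(c,*p,.074).round(4))
c=ctrl.read_camera("scene");cv2.imwrite("pics/s2.png",c["image"][:,:,::-1])
```

```text
t 21.975 p [ 0.5841 -0.1975  0.2476] yaw 0.1847 turn needed [0.    0.    0.001] shift [-0.0001 -0.0022  0.0026] F [ 0.53 -0.05 -6.36] op 0.6372557722108799 ff 65.92017889022827
0.005142940614671869
top [275.6 241.7] 400 [0.521 0.094 0.074]
top [195.6 257.2] 381 [0.4763 0.2987 0.074 ]
```

View pics/s2.png

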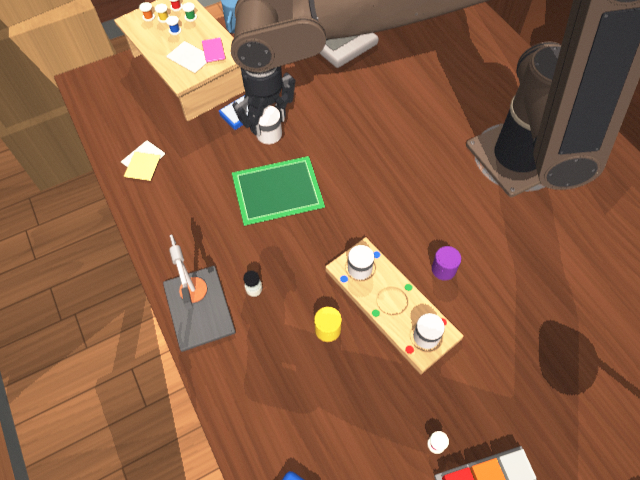

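The tin is held upright near (268,125), over the mat. The green recess is empty, the red and blue tins are seated (red at (429,331), blue at (361,262)), and the spool, jar and hook box haven't moved.

```bash
python3 -c "
from plant import ctrl
print(ctrl.sign_off())"
```

```text
the job is handed in; nothing more can be done
None
```

The green-recess tin is the heaviest (about 0.75 kg, against roughly 0.2 and 0.25 kg for red and blue). The job is handed in with it held upright and still about 20 cm above the green mat, and the red and blue tins back in their recesses.

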